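# Shut and fasten the polish compartment of a shoe shine footrest

### The job

The lid of the wooden shoe shine footrest stands ajar: push it fully shut with a fingertip. Then, with one finger, push the yellow turn-button arm round until it lies straight across the shut lid and points at the brass stud. Do not grip or lift anything, keep the footrest where it stands, leave the two tins, the brush and the clip where they are, and finish clear of everything.

Things in the scene. Friction and masses are not known exactly. Their poses are not given: they have to be found in the camera images.
- footrest: Loose wooden shoe shine block, about 2.4 kg, on the maroon chair seat (top z = 0). Origin on the underside, z up; in its frame x -90 to +100 mm, y -130 to +130, flat deck at z = 100. Footrest pad with grey rubber top at 135 mm over x -75 to +81, y +46 to +126. Lidded compartment at x -22 to +94, y -120 to +37. The solid front strip x -90 to -22 (nearest the robot) carries the turn-button.
- lid (a joint): Hinge of the pale wooden lid (105 mm in x, 151 in y, 9 thick). 0 rad: shut on a hard stop, top flush with the deck; positive: open, the edge nearest the robot raised. Starts at 0.3 to 0.7. Axis along the footrest's y at x = +87, z = 100 mm. Stiff: stays where left, moves at about 0.14 Nm (2 N pressed 80 mm from the hinge).
- lid_edge (a point): Middle of the lid's free edge, on its top face, 105 mm from the hinge; when shut it lies at (-18, -41.5, 100) mm in the footrest's frame.
- button (a joint): Turn-button: yellow wooden arm on an upright pin (point pivot). 0 rad: points along the footrest's +x, straight across the lid, at the stud; positive: clockwise from above (+1.57: along the footrest's -y). Starts parked off the lid at 1.45 to 2.2, may jut past the block's front edge. Travel -0.9 to 2.5, no stop or click at 0; stays where left. Friction 0.07 Nm (1 N at 70 mm).
- pivot (a point): The turn-button's axis at deck height: (-55, -30, 100) mm in the footrest's frame. Hub 24 mm across, pin head 25 mm above the deck.
- button_tip (a point): Round end of the turn-button's arm, 100 mm from its axis, 13 mm above the deck (mid height). The arm is 18 mm wide and 18 mm high: its underside is 4 mm, its top 22 mm above the deck and the shut lid.
- stud (a point): Top of the brass stud on the lid, 16 mm across, 3 mm high; with the lid shut it lies at (66, -30, 103) mm in the footrest's frame, 121 mm from the turn-button's axis.
- black_tin: Loose round black polish tin, 69 mm across, 22 mm high, standing on the footrest pad; bystander. Origin: centre of the underside, z up.
- tan_tin: Loose round tan-lidded tin, 69 mm across, 22 mm high, on the seat in front of the footrest; bystander. Origin: centre of the underside, z up.
- brush: Loose narrow edge brush, 140 mm long along its own x, 20 mm wide, 34 mm high, on the seat in front of the footrest; bystander. Origin: centre of the underside, z up.
- clip: Stainless steel spring clip fastened to the chair's right rim (-y), 50 mm long along x, rising 46 mm above the seat; fixed bystander. Origin at seat height.

How it is judged:
By the outcome, as a careful person would: the job done as asked, in the order asked, and still so for the second after the job is handed in, with the robot touching nothing.
It also fails if it takes over 48 s, if anything falls off the work surface, if the arm or the gripper's body presses on something with over 40 N, if the wrist force passes 120 N, or if a joint passes its speed limit or range.

### The arm

A 7-joint arm with a two-finger parallel gripper is mounted at the origin on the work surface. World frame = base frame: x ahead of the robot, y to its left, z up, the work surface at z = 0. Lengths are in m, angles in degrees, forces in N, time in s.
With the tool pointing down it reaches from about 0.425 to 0.875 m from the base axis. Payload 4.7 kg.
Tool frame: the origin (TCP) lies on the mounting face of the last link; the fingertips stand 182 mm ahead of it and the grasp point (between the pads) lies 164 mm ahead of it; z points along the fingers, y is the line along which they close (so a half turn about z gives the same grasp; the last joint's range is limited). The gripper opens to 87 mm and grips with 3 to 60 N. Pads are 19 mm wide; open, the fingers measure 117 mm over their backs; the gripper's body (75 mm by 190 mm) begins 51 mm behind the grasp point.
Start: joints at [69.391, 18.392, -4.016, 83.108, 1.295, 78.541, -3.26], TCP at [0.237, -0.605, 0.405] pointing down, gripper open.
Joint ranges: [-163.93, 163.93], [-17.29, 119.83], [-79.2, 71.16], [3.27, 140.29], [-89.18, 269.18], [5.43, 117.66], [-154.24, 154.24]. Speed limits (degrees/s): [147.25, 147.25, 180, 180, 180, 180, 180].

### API

Orientations are given as [roll, pitch, yaw] about the fixed x, y, z axes, in that order (R = Rz(yaw) Ry(pitch) Rx(roll)).
In Python, from cell import env gives the robot as it stands.
- The arm moves only by the tool servo_tool, never from a script. Its argument "plan" is a list of rows, each an object with "xyz": the shift along the tool's x, y, z in cm, a list of three; "twist": the turn, a rotation vector about the tool's x, y, z in degrees, a list of three; "jaw": the closure, from 0 (fully open) to 1 (shut). In form: [{"xyz": [x, y, z], "twist": [wx, wy, wz], "jaw": jaw}, ...]. A call has 1 to 10 rows; each row is the pose to reach, as a shift and turn from the pose commanded when the call began, along the tool's axes at that moment; what a row does not reach only later rows make up. A row lasts 1/12 s, in which the tool goes at most 41.7 mm and 7.16 degrees, less where a joint would pass 70% of its speed; a pose out of reach is approached as far as the arm can. A call with a gripper value outside its range is refused whole. The fingers move at their own pace and stop on an object; "newtons" is the grip in N (left out, the last holds). Time passes only in rows, so rows that repeat a pose let the fingers close. It gives the time, the measured TCP pose, the force, the opening and the grip force at its end, in the units of the state.
- env.get_obs(): the state, without advancing time (a new reading comes with each control period).
- env.read_camera(name): name is "scene" or "top" or "wrist"; returns a dict with "img" (420x560x3 uint8, red, green, blue), "camera_matrix" (3x3 intrinsics, pixels), "R" (3x3) and "t" (3): a world point X has camera coordinates R X + t. Camera axes: x right, y down, z forward; pixel columns grow to the right and rows downward; lengths in m; the calibration is good to about 2 mm. A picture is of the moment at which its call begins. There is no depth.
- env.sign_off(): hands the job in; it is judged then, once.
The state is a dict: "time_s": time; "qpos": joint angles; "joint_velocities": joint speeds; "effort": joint torques, N m; "tool_pos": TCP position; "tool_rot": TCP orientation; "force": force on the tool from outside, world axes, zero at the start; "wrist_torque": the same for the moment, N m; "grip_width": finger opening in m; "grasp_force": force on a finger pad.
Only numpy, scipy, OpenCV 4.12 (cv2) and the standard library are available. Lean on these libraries where they do the work, as an engineer would, in place of code of your own. Each camera call takes 0.05 s, during which the arm holds its last target. There are 200 camera calls.

## Working session

There is one attempt and no reset: what is moved stays moved. The work goes in short steps, Python scripts to look and compute and a tool call to move; the robot and the scene stay as the last step left them, time stands still between calls to the robot, and variables do not carry over. Pictures are saved under pics/ and viewed, at most 10 in all, crops included, and the job is handed in when it is done.

Besides the shell and the picture viewer there is one more tool, called after "Request:" by a JSON object that holds its "name" and its "arguments", one argument or row to a line. servo_tool: Moves the arm, as the interface text tells. Its arguments: {"type":"object","properties":{"plan":{"type":"array","items":{"type":"object","properties":{"xyz":{"type":"array","items":{"type":"number"}},"twist":{"type":"array","items":{"type":"number"}},"jaw":{"type":"number"}}}},"newtons":{"type":"number"}},"required":["plan"]}

```bash
mkdir -p pics
python3 - <<'E'
from cell import env
import cv2,numpy as np
o=env.get_obs();print({k:np.round(o[k],3).tolist() for k in('time_s','tool_pos','tool_rot','force','grip_width')})
for n in('scene','top'):
    c=env.read_camera(n);cv2.imwrite(f'pics/{n}0.png',c['img'][...,::-1]);print(n,np.round(c['camera_matrix'],1).tolist(),np.round(c['R'],3).tolist(),np.round(-c['R'].T@c['t'],3))
E
```

```text
{'time_s': 0.0, 'tool_pos': [0.237, -0.605, 0.404], 'tool_rot': [-179.889, 0.005, 21.42], 'force': [-0.218, -0.116, -0.669], 'grip_width': 0.087}
scene [[499.8, 0.0, 282.6], [0.0, 499.8, 209.9], [0.0, 0.0, 1.0]] [[0.669, 0.743, -0.017], [0.583, -0.539, -0.608], [-0.461, 0.398, -0.793]] [ 0.954 -0.392  0.748]
top [[486.1, 0.0, 283.4], [0.0, 486.1, 202.4], [0.0, 0.0, 1.0]] [[-0.026, -0.999, -0.021], [-0.992, 0.028, -0.124], [0.124, 0.017, -0.992]] [ 0.464 -0.059  1.028]
```

View pics/scene0.png

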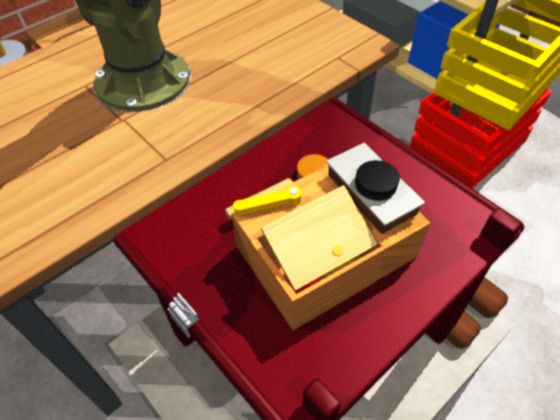

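View pics/top0.png

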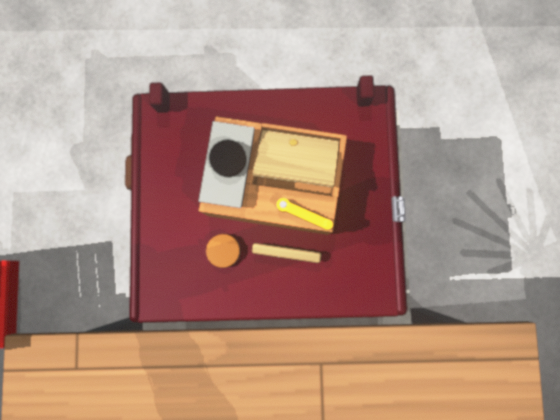

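The scene view shows the lid ajar, with the yellow arm parked toward the front right. In the top view the pivot is near (283,204), the tip near (330,226), the grey pad spans (203–255, 122–207), and the brush and tan tin lie in front. Next I'll measure the pivot and yaw.

```bash
cat > h.py <<'E'
from cell import env
import cv2,numpy as np
def ray(c,p,z):
    d=c['R'].T@np.linalg.solve(c['camera_matrix'],[p[0],p[1],1.]);o=-c['R'].T@c['t'];return o+d*(z-o[2])/d[2]
def proj(c,X):
    q=c['camera_matrix']@(c['R']@np.asarray(X)+c['t']);return q[:2]/q[2]
def big(m):
    n,l,s,ce=cv2.connectedComponentsWithStats(m.astype(np.uint8));i=1+np.argmax(s[1:,4]);return l==i
def rect(m):
    return cv2.minAreaRect(np.argwhere(m)[:,::-1].astype(np.float32))
def F2W(P,yaw,f):  # footrest origin P
    c,s=np.cos(yaw),np.sin(yaw);return np.array([P[0]+c*f[0]-s*f[1],P[1]+s*f[0]+c*f[1],f[2]])
E
python3 - <<'E'
from h import *
c=env.read_camera('top');im=c['img'];h=cv2.cvtColor(im,cv2.COLOR_RGB2HSV)
H,S,V=[h[...,i].astype(int) for i in range(3)]
roi=np.zeros(H.shape,bool);roi[110:240,190:350]=1
y=big(roi&(S>215)&(H>=23)&(H<32)&(V>170));r=rect(y);print('yellow',r,y.sum())
b=cv2.boxPoints(r);print(np.round([ray(c,p,.122) for p in b],3).tolist())
g=roi&(S<60)&(V>90);g=big(g);hull=cv2.convexHull(np.argwhere(g)[:,::-1].astype(np.float32));r=cv2.minAreaRect(hull)
W=[ray(c,p,.135) for p in cv2.boxPoints(r)];print('pad',r,np.round(W,3).tolist(),[round(float(np.linalg.norm(W[i]-W[i-1])),4) for i in range(4)])
# front edge of block and outline: non-maroon
big_=cv2.resize(im[105:265,190:350],None,fx=5,fy=5,interpolation=cv2.INTER_CUBIC)[:800,:800]
big_=cv2.resize(im[110:230,195:355],None,fx=5,fy=5,interpolation=cv2.INTER_CUBIC);big_=big_[:600]
cv2.imwrite('pics/topz.png',big_[...,::-1])
E
```

```text
Traceback (most recent call last):
  File "h.py", line 8, in big
    n,l,s,ce=cv2.connectedComponentsWithStats(m.astype(np.uint8));i=1+np.argmax(s[1:,4]);return l==i
                                                                      ~~~~~~~~~^^^^^^^^^
ValueError: attempt to get argmax of an empty sequence
```

Run:
```python
from h import *
c=env.read_camera('top');im=c['img'];h=cv2.cvtColor(im,cv2.COLOR_RGB2HSV)
H,S,V=[h[...,i].astype(int) for i in range(3)]
print(h[215,306],h[204,283],h[160,290],h[200,260],h[130,240])
roi=np.zeros(H.shape,bool);roi[110:240,190:350]=1
y=big(roi&(abs(H-h[215,306,0].astype(int))<4)&(S>h[215,306,1].astype(int)-30)&(V>170));r=rect(y);print('yellow',r,y.sum())
b=cv2.boxPoints(r);print(np.round([ray(c,p,.122) for p in b],3).tolist())
g=roi&(S<60)&(V>90);g=big(g);hull=cv2.convexHull(np.argwhere(g)[:,::-1].astype(np.float32));r=cv2.minAreaRect(hull)
W=[ray(c,p,.135) for p in cv2.boxPoints(r)];print('pad',r,np.round(W,3).tolist(),[round(float(np.linalg.norm(W[i]-W[i-1])),4) for i in range(4)])
big_=cv2.resize(im[110:230,195:355],None,fx=5,fy=5,interpolation=cv2.INTER_CUBIC)
cv2.imwrite('pics/topz.png',big_[...,::-1])
```

```text
[ 29 180 247] [120   2 236] [ 23  92 240] [ 16 133 241] [ 33  14 212]
yellow ((303.8028259277344, 214.40371704101562), (59.0546875, 12.099315643310547), 26.029592514038086) 476
[[0.57, -0.026, 0.122], [0.59, -0.037, 0.122], [0.538, -0.134, 0.122], [0.518, -0.124, 0.122]]
pad ((226.16021728515625, 164.1121063232422), (43.546424865722656, 81.82858276367188), 9.637537956237793) [[0.584, 0.116, 0.135], [0.737, 0.089, 0.135], [0.72, 0.008, 0.135], [0.568, 0.036, 0.135]] [0.0813, 0.156, 0.083, 0.1554]
```

View pics/topz.png

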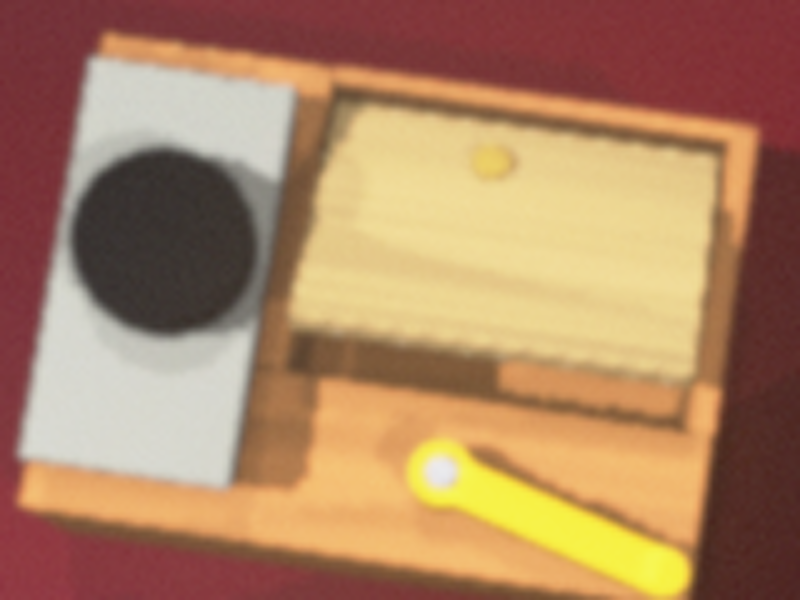

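The pad measures 156×82 mm as it should, giving a yaw of about -10°. The pin sits at image (282.8,203.8), the lid's free edge near (295,180), and the arm tip near (333,224).

Run:
```python
from h import *
c=env.read_camera('top')
W=np.array([[0.584,0.116],[0.737,0.089],[0.72,0.008],[0.568,0.036]])
d=(W[1]-W[0])+(W[2]-W[3]);yaw=np.arctan2(d[1],d[0]);ct=W.mean(0)
R=np.array([[np.cos(yaw),-np.sin(yaw)],[np.sin(yaw),np.cos(yaw)]]);P=ct-R@[.003,.086]
print('yaw',np.degrees(yaw),'P',P)
pv=ray(c,(282.8,203.8),.125);print('pivot meas',pv,'from pad',F2W(P,yaw,[-.055,-.03,.125]))
# deck corner checks (far right, near left, far left)
for n,p,f in(('far right',(195+758/5-.4,110+127/5-.4),(.1,-.13)),('near left',(195+18/5-.4,110+505/5-.4),(-.09,.13)),('far left',(195+103/5-.4,110+33/5-.4),(.1,.13))):
    print(n,ray(c,p,.1),F2W(P,yaw,[*f,.1]))
tp=ray(c,(195+690/5-.4,110+575/5-.4),.115);u=R.T@(tp-pv)[:2];print('button ang',np.degrees(-np.arctan2(u[1],u[0])),np.linalg.norm(u))
for t in np.arange(.3,.75,.1):
    print(round(t,1),proj(c,F2W(P,yaw,[.087-.105*np.cos(t),-.0415,.1+.105*np.sin(t)])))
o=env.get_obs();y0=np.radians(o['tool_rot'][2])
t=F2W(P,yaw,[.0,-.0415,.0]);D=t[:2]-o['tool_pos'][:2]
print('target',t,'shift cm',100*np.array([np.cos(y0)*D[0]+np.sin(y0)*D[1],np.sin(y0)*D[0]-np.cos(y0)*D[1]]),'twist z',-(np.degrees(yaw)-o['tool_rot'][2]))
```

```text
yaw -10.222168633636123 P [ 0.63403558 -0.02185253]
pivot meas [ 0.57471882 -0.04177911  0.125     ] from pad [ 0.57458463 -0.04161573  0.125     ]
far right [ 0.70957534 -0.16861301  0.1       ] [ 0.70937777 -0.16753559  0.1       ]
near left [0.56922179 0.12209243 0.1       ] [0.56853467 0.12205588 0.1       ]
far left [0.75572986 0.08762766 0.1       ] [0.7555188  0.08833743 0.1       ]
button ang 103.61321531216521 0.10096361780647564
0.3 [292.11247667 182.50448078]
0.4 [292.38764827 179.72958266]
0.5 [292.74791928 176.42124372]
0.6 [293.19149434 172.60337544]
0.7 [293.7152358  168.30881644]
target [ 0.62667076 -0.0626938   0.        ] shift cm [ 56.05446444 -36.27154581] twist z 31.63919926274862
```

Pivot, corners and arm length (101 mm) all agree within about 1 mm. The lid is open about 0.4 rad and the button stands at about 104°.

Request:
{"name": "servo_tool", "arguments": {
  "plan": [
    {"xyz":[2,-1.3,0],"twist":[0,0,3],"jaw":1},
    {"xyz":[5,-3.2,0],"twist":[0,0,7],"jaw":1},
    {"xyz":[8.4,-5.4,0],"twist":[0,0,11],"jaw":1},
    {"xyz":[11.8,-7.6,0],"twist":[0,0,15],"jaw":1},
    {"xyz":[15.2,-9.8,0],"twist":[0,0,19],"jaw":1},
    {"xyz":[18.6,-12,0],"twist":[0,0,22],"jaw":1},
    {"xyz":[22,-14.2,0],"twist":[0,0,25],"jaw":1},
    {"xyz":[25.4,-16.4,0],"twist":[0,0,28],"jaw":1},
    {"xyz":[28.8,-18.6,0],"twist":[0,0,30],"jaw":1},
    {"xyz":[32,-20.7,0],"twist":[0,0,31.6],"jaw":1}
  ],
  "newtons": 5
}}

```text
time_s: 1.08
tool_pos: [0.4606, -0.2933, 0.4049]
tool_rot: [180.0, -0.0, -10.2]
force: [0.1, -0.9, 0.9]
grip_width: 0.0281
grasp_force: 0.0
```

Request:
{"name": "servo_tool", "arguments": {
  "plan": [
    {"xyz":[1.6,-3.4,0],"twist":[0,0,0],"jaw":1},
    {"xyz":[3.2,-6.8,0],"twist":[0,0,0],"jaw":1},
    {"xyz":[4.8,-10.2,0],"twist":[0,0,0],"jaw":1},
    {"xyz":[6.4,-13.5,0],"twist":[0,0,0],"jaw":1},
    {"xyz":[8,-16.8,0],"twist":[0,0,0],"jaw":1},
    {"xyz":[9.6,-20,0],"twist":[0,0,0],"jaw":1},
    {"xyz":[11,-23,0],"twist":[0,0,0],"jaw":1},
    {"xyz":[12,-25,0],"twist":[0,0,0],"jaw":1},
    {"xyz":[12.3,-25.6,2],"twist":[0,0,0],"jaw":1},
    {"xyz":[12.3,-25.6,4],"twist":[0,0,0],"jaw":1}
  ]
}}

```text
time_s: 1.92
tool_pos: [0.6275, -0.0617, 0.3654]
tool_rot: [-179.9, -0.2, -9.9]
force: [-0.9, -0.9, -0.3]
grip_width: 0.0007
grasp_force: 0.0
```

Request:
{"name": "servo_tool", "arguments": {
  "plan": [
    {"xyz":[0,0,1.5],"twist":[0,0,0],"jaw":1},
    {"xyz":[0,0,3],"twist":[0,0,0],"jaw":1},
    {"xyz":[0,0,4],"twist":[0,0,0],"jaw":1},
    {"xyz":[0,0,4.8],"twist":[0,0,0],"jaw":1},
    {"xyz":[0,0,5.5],"twist":[0,0,0],"jaw":1},
    {"xyz":[0,0,6.2],"twist":[0,0,0],"jaw":1},
    {"xyz":[0,0,6.9],"twist":[0,0,0],"jaw":1},
    {"xyz":[0,0,7.5],"twist":[0,0,0],"jaw":1},
    {"xyz":[0,0,7.9],"twist":[0,0,0],"jaw":1},
    {"xyz":[0,0,8.1],"twist":[0,0,0],"jaw":1}
  ]
}}

```text
time_s: 2.75
tool_pos: [0.6259, -0.0654, 0.2831]
tool_rot: [180.0, 0.0, -10.2]
force: [0.1, 1.0, 1.0]
grip_width: 0.0005
grasp_force: 0.4
```

Request:
{"name": "servo_tool", "arguments": {
  "plan": [
    {"xyz":[0,0,0.05],"twist":[0,0,0],"jaw":1},
    {"xyz":[0,0,0.1],"twist":[0,0,0],"jaw":1},
    {"xyz":[0,0,0.15],"twist":[0,0,0],"jaw":1},
    {"xyz":[0,0,0.2],"twist":[0,0,0],"jaw":1},
    {"xyz":[0,0,0.2],"twist":[0,0,0],"jaw":1}
  ]
}}

```text
time_s: 3.17
tool_pos: [0.626, -0.0653, 0.2827]
tool_rot: [180.0, -0.0, -10.2]
force: [-2.8, -0.7, 6.0]
grip_width: 0.0008
grasp_force: 2.5
```

Request:
{"name": "servo_tool", "arguments": {
  "plan": [
    {"xyz":[0,0,0.1],"twist":[0,0,0],"jaw":1},
    {"xyz":[0,0,0.2],"twist":[0,0,0],"jaw":1},
    {"xyz":[0,0,0.2],"twist":[0,0,0],"jaw":1}
  ]
}}

```text
time_s: 3.42
tool_pos: [0.626, -0.0652, 0.2825]
tool_rot: [180.0, -0.0, -10.2]
force: [-5.7, -0.4, 15.1]
grip_width: 0.0004
grasp_force: 7.1
```

Firm contact at tip height 0.1005, with the force rising to 15 N, so the lid is on its stop. Next I lift, then compute the sweep path.

Request:
{"name": "servo_tool", "arguments": {
  "plan": [
    {"xyz":[0,0,-1.5],"twist":[0,0,0],"jaw":1},
    {"xyz":[0,0,-4],"twist":[0,0,0],"jaw":1},
    {"xyz":[0,0,-6.5],"twist":[0,0,0],"jaw":1},
    {"xyz":[0,0,-6.5],"twist":[0,0,0],"jaw":1}
  ]
}}

```text
time_s: 3.75
tool_pos: [0.6276, -0.0651, 0.3504]
tool_rot: [-180.0, -0.5, -10.2]
force: [1.0, -0.9, 0.9]
grip_width: 0.0002
grasp_force: 0.0
```

```bash
cat >> h.py <<'E'
P0=np.array([.63404,-.02185]);YAW=np.radians(-10.22)
def toF(w):
    d=np.asarray(w)[:2]-P0;c,s=np.cos(YAW),np.sin(YAW);return np.array([c*d[0]+s*d[1],-s*d[0]+c*d[1]])*1000
def fing(phi,r=70,m=0):
    a=np.radians(phi);u=np.array([np.cos(a),np.sin(a)]);t=np.array([-u[1],u[0]])
    return np.array([-55,-30])+r*u-(m+9+9.5*abs(t[0])+15*abs(t[1]))*t
E
python3 - <<'E'
from h import *
o=env.get_obs();f=toF(o['tool_pos']);print(f,o['tool_pos'],o['tool_rot'],o['force'])
s=fing(-104,m=10);print('start',s,'shift cm',((s-f)*[1,-1]/10).round(2))
for p in list(range(-104,0,6))+[-2,0]: print(p,((fing(p)-s)*[1,-1]/10).round(2))
c=env.read_camera('wrist');cv2.imwrite('pics/w1.png',c['img'][...,::-1])
E
```

```text
[  1.37396213 -43.73462455] [ 0.6276324  -0.0651345   0.35036136] [-179.97095629   -0.54461665  -10.18257549] [ 0.97165846 -0.86383277  0.8673645 ]
start [-102.83518928  -90.21630185] shift cm [-10.42   4.65]
-104 [0.97 0.24]
-98 [1.78 0.63]
-92 [2.64 0.91]
-86 [3.32 1.1 ]
-80 [3.93 1.24]
-74 [4.57 1.32]
-68 [5.23 1.35]
-62 [5.91 1.31]
-56 [6.6  1.19]
-50 [7.3  1.01]
-44 [7.99 0.74]
-38 [8.66 0.39]
-32 [ 9.3  -0.04]
-26 [ 9.91 -0.56]
-20 [10.46 -1.15]
-14 [10.95 -1.82]
-8 [11.37 -2.55]
-2 [11.69 -3.35]
-2 [11.69 -3.35]
0 [11.78 -3.62]
```

View pics/w1.png

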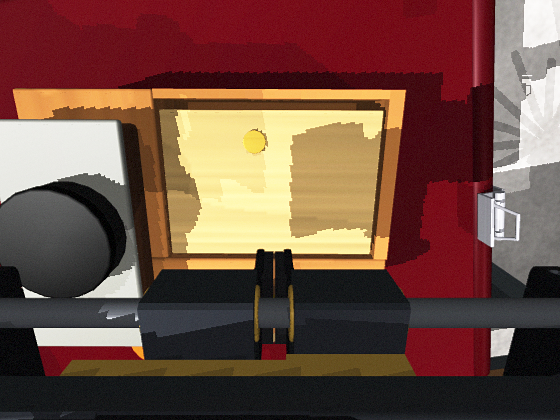

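The wrist view shows the lid lying flush in its recess, stud at about (255,142). Next I move over to the front side of the arm.

Request:
{"name": "servo_tool", "arguments": {
  "plan": [
    {"xyz":[-2.5,1.1,0],"twist":[0,0,0],"jaw":1},
    {"xyz":[-5.5,2.4,0],"twist":[0,0,0],"jaw":1},
    {"xyz":[-8.5,3.8,0],"twist":[0,0,0],"jaw":1},
    {"xyz":[-10.4,4.7,0],"twist":[0,0,0],"jaw":1},
    {"xyz":[-10.4,4.7,0],"twist":[0,0,0],"jaw":1},
    {"xyz":[-10.4,4.7,1.5],"twist":[0,0,0],"jaw":1},
    {"xyz":[-10.4,4.7,3],"twist":[0,0,0],"jaw":1},
    {"xyz":[-10.4,4.7,3],"twist":[0,0,0],"jaw":1},
    {"xyz":[-10.4,4.7,3],"twist":[0,0,0],"jaw":1}
  ]
}}

```text
time_s: 4.55
tool_pos: [0.5152, -0.093, 0.3136]
tool_rot: [-180.0, 0.1, -10.2]
force: [0.0, -0.4, -0.3]
grip_width: -0.0
grasp_force: 0.0
```

Run:
```python
from h import *
o=env.get_obs();print(toF(o['tool_pos']),o['tool_pos'],o['tool_rot'])
c=env.read_camera('scene');cv2.imwrite('pics/s2.png',cv2.resize(c['img'][130:340,150:450],None,fx=2.6,fy=2.6)[...,::-1])
```

```text
[-104.333098    -91.11576183] [ 0.51519577 -0.09300845  0.31364437] [-1.79972836e+02  1.28985674e-01 -1.01587094e+01]
```

View pics/s2.png

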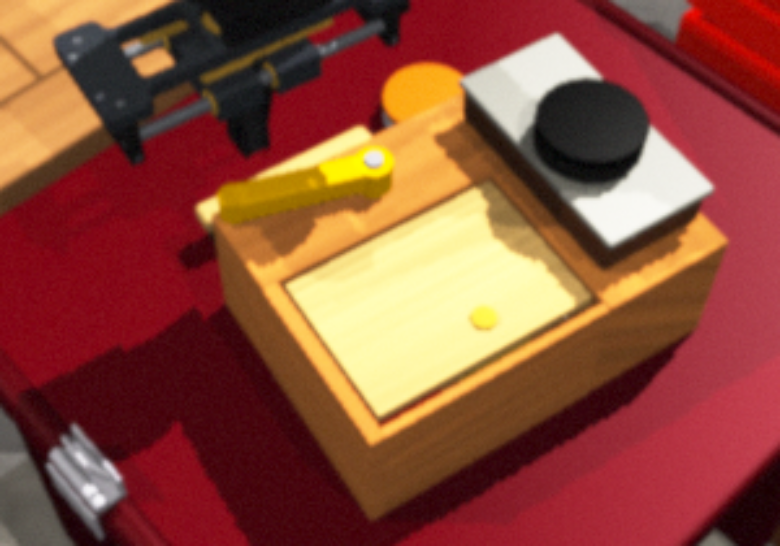

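The lid is shut and the finger stands on the robot's side of the yellow arm, at about (250,140) in the crop. I descend and start the sweep.

Request:
{"name": "servo_tool", "arguments": {
  "plan": [
    {"xyz":[0,0,1.2],"twist":[0,0,0],"jaw":1},
    {"xyz":[0,0,2.2],"twist":[0,0,0],"jaw":1},
    {"xyz":[0,0,2.2],"twist":[0,0,0],"jaw":1},
    {"xyz":[0.6,0.1,2.2],"twist":[0,0,0],"jaw":1},
    {"xyz":[1.1,0.2,2.2],"twist":[0,0,0],"jaw":1},
    {"xyz":[1.5,0.3,2.2],"twist":[0,0,0],"jaw":1},
    {"xyz":[1.9,0.5,2.2],"twist":[0,0,0],"jaw":1},
    {"xyz":[2.4,0.7,2.2],"twist":[0,0,0],"jaw":1},
    {"xyz":[2.8,0.8,2.2],"twist":[0,0,0],"jaw":1},
    {"xyz":[2.8,0.8,2.2],"twist":[0,0,0],"jaw":1}
  ]
}}

```text
time_s: 5.43
tool_pos: [0.5423, -0.1065, 0.2929]
tool_rot: [-180.0, -0.1, -10.2]
force: [0.4, 0.3, -0.2]
grip_width: 0.0002
grasp_force: 0.0
```

Run:
```python
from h import *
o=env.get_obs();f=toF(o['tool_pos']);print(f,o['tool_pos'],o['force'])
for p in range(-92,2,4): print(p,((fing(p)-f)*[1,-1]/10).round(2))
```

```text
[-75.25175306 -99.61844405] [ 0.54230708 -0.10653608  0.29294754] [ 0.41117457  0.28687311 -0.18013691]
-92 [-0.12 -0.03]
-88 [0.37 0.1 ]
-84 [0.77 0.21]
-80 [1.18 0.3 ]
-76 [1.6  0.36]
-72 [2.03 0.4 ]
-68 [2.48 0.41]
-64 [2.93 0.39]
-60 [3.38 0.34]
-56 [3.85 0.25]
-52 [4.31 0.14]
-48 [ 4.77 -0.01]
-44 [ 5.23 -0.2 ]
-40 [ 5.68 -0.42]
-36 [ 6.12 -0.69]
-32 [ 6.54 -0.98]
-28 [ 6.95 -1.32]
-24 [ 7.34 -1.69]
-20 [ 7.7  -2.09]
-16 [ 8.04 -2.53]
-12 [ 8.34 -3.  ]
-8 [ 8.61 -3.49]
-4 [ 8.84 -4.02]
0 [ 9.03 -4.56]
```

Request:
{"name": "servo_tool", "arguments": {
  "plan": [
    {"xyz":[0.4,0.1,0.1],"twist":[0,0,0],"jaw":1},
    {"xyz":[0.8,0.2,0.2],"twist":[0,0,0],"jaw":1},
    {"xyz":[1.2,0.3,0.2],"twist":[0,0,0],"jaw":1},
    {"xyz":[1.6,0.36,0.2],"twist":[0,0,0],"jaw":1},
    {"xyz":[2.0,0.4,0.2],"twist":[0,0,0],"jaw":1},
    {"xyz":[2.5,0.4,0.2],"twist":[0,0,0],"jaw":1},
    {"xyz":[2.9,0.4,0.2],"twist":[0,0,0],"jaw":1},
    {"xyz":[3.4,0.35,0.2],"twist":[0,0,0],"jaw":1},
    {"xyz":[3.85,0.25,0.2],"twist":[0,0,0],"jaw":1},
    {"xyz":[4.3,0.15,0.2],"twist":[0,0,0],"jaw":1}
  ]
}}

```text
time_s: 6.27
tool_pos: [0.584, -0.1152, 0.2907]
tool_rot: [180.0, 0.0, -10.2]
force: [-1.8, 0.1, 0.1]
grip_width: 0.0008
grasp_force: 0.5
```

Request:
{"name": "servo_tool", "arguments": {
  "plan": [
    {"xyz":[0.45,-0.15,0],"twist":[0,0,0],"jaw":1},
    {"xyz":[0.9,-0.35,0],"twist":[0,0,0],"jaw":1},
    {"xyz":[1.35,-0.57,0],"twist":[0,0,0],"jaw":1},
    {"xyz":[1.8,-0.84,0],"twist":[0,0,0],"jaw":1},
    {"xyz":[2.2,-1.1,0],"twist":[0,0,0],"jaw":1},
    {"xyz":[2.6,-1.45,0],"twist":[0,0,0],"jaw":1},
    {"xyz":[3.0,-1.85,0],"twist":[0,0,0],"jaw":1},
    {"xyz":[3.4,-2.25,0],"twist":[0,0,0],"jaw":1},
    {"xyz":[3.7,-2.65,0],"twist":[0,0,0],"jaw":1},
    {"xyz":[3.7,-2.65,0],"twist":[0,0,0],"jaw":1}
  ]
}}

```text
time_s: 7.1
tool_pos: [0.6255, -0.0944, 0.2909]
tool_rot: [-180.0, -0.1, -10.1]
force: [0.8, 0.6, 0.2]
grip_width: 0.0007
grasp_force: 0.0
```

Run:
```python
from h import *
o=env.get_obs();f=toF(o['tool_pos']);print(f,o['tool_pos'],o['force'])
for p in range(-20,2,4): print(p,((fing(p)-f)*[1,-1]/10).round(2))
c=env.read_camera('scene');cv2.imwrite('pics/s3.png',cv2.resize(c['img'][130:340,150:450],None,fx=2.6,fy=2.6)[...,::-1])
```

```text
[  4.47655445 -72.93458149] [ 0.62550487 -0.09442165  0.29086154] [0.83466722 0.61726426 0.19586244]
-20 [-0.27  0.58]
-16 [0.06 0.14]
-12 [ 0.37 -0.33]
-8 [ 0.63 -0.83]
-4 [ 0.86 -1.35]
0 [ 1.05 -1.89]
```

View pics/s3.png

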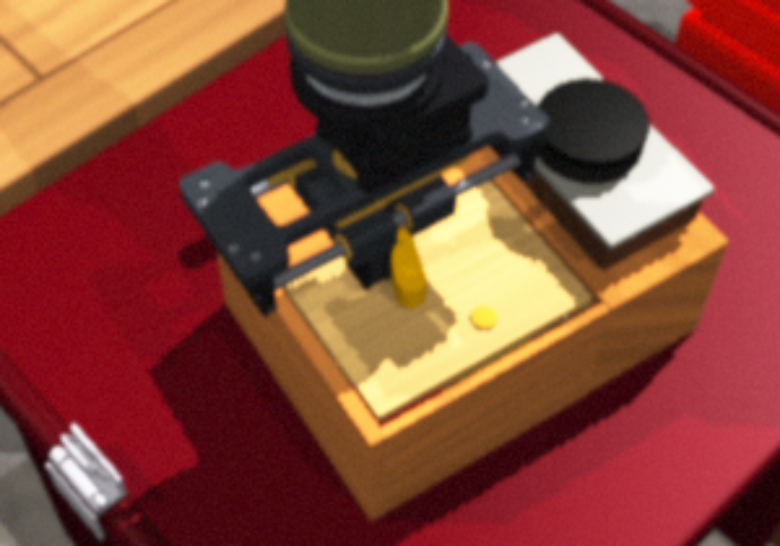

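The arm tip, at (410,300) in the crop, now lies over the lid and short of the stud at (483,317). I continue to just short of zero.

Request:
{"name": "servo_tool", "arguments": {
  "plan": [
    {"xyz":[0.2,-0.2,0],"twist":[0,0,0],"jaw":1},
    {"xyz":[0.4,-0.5,0],"twist":[0,0,0],"jaw":1},
    {"xyz":[0.6,-0.8,0],"twist":[0,0,0],"jaw":1},
    {"xyz":[0.75,-1.1,0],"twist":[0,0,0],"jaw":1},
    {"xyz":[0.9,-1.35,0],"twist":[0,0,0],"jaw":1},
    {"xyz":[1,-1.55,0],"twist":[0,0,0],"jaw":1},
    {"xyz":[1,-1.6,0],"twist":[0,0,0],"jaw":1},
    {"xyz":[1,-1.6,0],"twist":[0,0,0],"jaw":1}
  ]
}}

```text
time_s: 7.82
tool_pos: [0.6375, -0.0813, 0.2908]
tool_rot: [-180.0, -0.0, -10.2]
force: [0.1, -0.2, -0.4]
grip_width: 0.0006
grasp_force: 0.0
```

Run:
```python
from h import *
o=env.get_obs();f=toF(o['tool_pos']);print(f,o['tool_pos'],o['force'],((fing(0)-f)*[1,-1]/10).round(2))
c=env.read_camera('scene')
for a in(-10,-5,0,5):
    t=np.radians(a);print(a,proj(c,F2W(P0,YAW,[-.055+.1*np.cos(t),-.03+.1*np.sin(t),.122])))
print('stud',proj(c,F2W(P0,YAW,[.066,-.03,.103])))
cv2.imwrite('pics/s4.png',cv2.resize(c['img'][200:290,240:370],None,fx=6,fy=6)[...,::-1])
```

```text
[ 13.94415205 -57.87117351] [ 0.63749493 -0.08127706  0.29077397] [ 0.09741707 -0.20188744 -0.36584037] [ 0.11 -0.39]
-10 [318.23882467 238.79296934]
-5 [323.39718265 236.7753088 ]
0 [328.2757157  234.40206926]
5 [332.83239286 231.69852454]
stud [335.49629007 251.05926509]
```

View pics/s4.png

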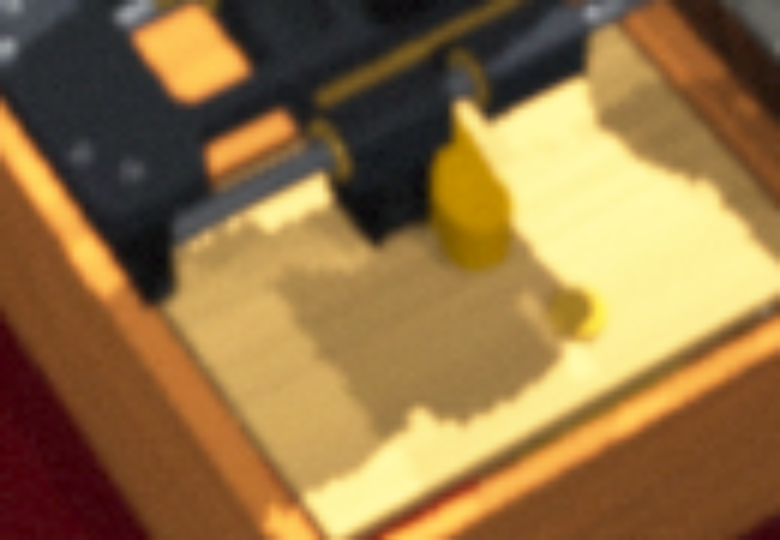

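The tip centre is at about (319,239) in the full image, i.e. about -8.5°. So the fingertip is thinner than assumed; push 7 mm more, then measure.

Request:
{"name": "servo_tool", "arguments": {
  "plan": [
    {"xyz":[0.05,-0.2,0],"twist":[0,0,0],"jaw":1},
    {"xyz":[0.1,-0.4,0],"twist":[0,0,0],"jaw":1},
    {"xyz":[0.1,-0.55,0],"twist":[0,0,0],"jaw":1},
    {"xyz":[0.1,-0.7,0],"twist":[0,0,0],"jaw":1},
    {"xyz":[0.1,-0.7,0],"twist":[0,0,0],"jaw":1},
    {"xyz":[0.1,-0.7,0],"twist":[0,0,0],"jaw":1}
  ]
}}

```text
time_s: 8.37
tool_pos: [0.6395, -0.0746, 0.2908]
tool_rot: [-180.0, -0.0, -10.2]
force: [0.8, -0.1, 0.1]
grip_width: 0.0008
grasp_force: 0.1
```

```bash
cat >> h.py <<'E'
def tip(c):
    h=cv2.cvtColor(c['img'],cv2.COLOR_RGB2HSV).astype(int);m=np.zeros(h.shape[:2],bool);m[205:250,300:345]=1
    m&=(h[...,1]>150)&(abs(h[...,0]-26)<6);m=big(m)
    return m
E
python3 - <<'E'
from h import *
o=env.get_obs();f=toF(o['tool_pos']);print(f,o['force'])
c=env.read_camera('scene');m=tip(c)
for r in np.unique(np.argwhere(m)[:,0]):
    x=np.flatnonzero(m[r]);print(r,x.min(),x.max(),end='; ')
for a in(-5,0,5):
    t=np.radians(a);u=np.array([np.cos(t),np.sin(t)]);n=np.array([-u[1],u[0]])
    print(a,[proj(c,F2W(P0,YAW,[-.055+r*u[0]+s*n[0],-.03+r*u[1]+s*n[1],.122])).round(1).tolist() for s in(-.009,.009) for r in(.075,.091)],[proj(c,F2W(P0,YAW,[-.055+.1*u[0],-.03+.1*u[1],.104])).round(1).tolist()])
E
```

```text
[ 14.76317996 -50.90514698] [ 0.77527618 -0.12215448  0.14944322]
220 321 321; 221 320 321; 222 319 322; 223 317 323; 224 317 324; 225 316 325; 226 316 326; 227 315 326; 228 315 327; 229 316 328; 230 316 329; 231 316 329; 232 316 329; 233 316 329; 234 315 329; 235 316 328; 236 317 328; 237 317 328; 238 318 328; 239 318 328; 240 318 328; 241 320 327; 242 321 325; -5 [[310.2, 227.1], [315.3, 234.7], [320.4, 222.7], [325.6, 230.2]] [[322.8, 243.4]]
0 [[314.1, 225.7], [320.0, 232.9], [323.8, 220.6], [329.7, 227.7]] [[327.6, 241.0]]
5 [[317.8, 224.1], [324.5, 230.8], [326.8, 218.3], [333.5, 225.0]] [[332.1, 238.4]]
```

The arm is about 3° short, judging by its right edge and the bottom of the tip. Push 3.5 mm more, then back off and measure from above.

Request:
{"name": "servo_tool", "arguments": {
  "plan": [
    {"xyz":[0,-0.15,0],"twist":[0,0,0],"jaw":1},
    {"xyz":[0,-0.25,0],"twist":[0,0,0],"jaw":1},
    {"xyz":[0,-0.35,0],"twist":[0,0,0],"jaw":1},
    {"xyz":[0,-0.35,0],"twist":[0,0,0],"jaw":1},
    {"xyz":[0,0.5,0],"twist":[0,0,0],"jaw":1},
    {"xyz":[0,1.5,0],"twist":[0,0,0],"jaw":1},
    {"xyz":[0,1.5,0],"twist":[0,0,0],"jaw":1},
    {"xyz":[0,1.5,-3],"twist":[0,0,0],"jaw":1},
    {"xyz":[0,1.5,-6],"twist":[0,0,0],"jaw":1}
  ]
}}

```text
time_s: 9.17
tool_pos: [0.6358, -0.0907, 0.349]
tool_rot: [180.0, 0.3, -10.3]
force: [1.4, -0.4, 0.5]
grip_width: 0.0004
grasp_force: 0.0
```

Request:
{"name": "servo_tool", "arguments": {
  "plan": [
    {"xyz":[-1,3,-1],"twist":[0,0,0],"jaw":1},
    {"xyz":[-2,6,-1],"twist":[0,0,0],"jaw":1},
    {"xyz":[-3,9,-1],"twist":[0,0,0],"jaw":1},
    {"xyz":[-4,12,-1],"twist":[0,0,0],"jaw":1},
    {"xyz":[-5,15,-1],"twist":[0,0,0],"jaw":1},
    {"xyz":[-6,18,-1],"twist":[0,0,0],"jaw":1},
    {"xyz":[-7,21,-1],"twist":[0,0,0],"jaw":1},
    {"xyz":[-8,24,-1],"twist":[0,0,0],"jaw":1},
    {"xyz":[-8,24,-1],"twist":[0,0,0],"jaw":1}
  ]
}}

```text
time_s: 9.92
tool_pos: [0.5108, -0.3199, 0.3606]
tool_rot: [179.7, 0.1, -10.9]
force: [-1.1, -2.0, 0.3]
grip_width: 0.0007
grasp_force: 0.0
```

Run:
```python
from h import *
o=env.get_obs();f=toF(o['tool_pos']);print(f,o['tool_pos'])
c=env.read_camera('top')
for n,p in(('pivot',[-.055,-.03,.125]),('stud',[.066,-.03,.103]),('tip0',[.045,-.03,.122]),('padcorner',[.081,.126,.135]),('lid edge',[-.018,-.0415,.1])): print(n,proj(c,F2W(P0,YAW,p)).round(1))
h=cv2.cvtColor(c['img'],cv2.COLOR_RGB2HSV).astype(int)
m=np.zeros(h.shape[:2],bool);m[140:215,265:315]=1;m&=(abs(h[...,0]-29)<4)&(h[...,1]>150);m=big(m)
ys,xs=np.nonzero(m);print(ys.min(),ys.max())
A=[]
for r in range(162,194):
    x=np.flatnonzero(m[r]);
    if len(x):A.append((r,(x.min()+x.max())/2,len(x)))
A=np.array(A);k=np.polyfit(A[:,0],A[:,1],1)
q=[ray(c,(np.polyval(k,r),r),.122) for r in(165,192)];v=q[0]-q[1];ang=np.degrees(np.arctan2(v[1],v[0]))
print('widths',A[:,2].mean(),'rel yaw',ang-np.degrees(YAW),'axis foot',toF(q[0]),toF(q[1]))
g=np.zeros(m.shape,bool);g[110:240,190:350]=1;g=big(g&(h[...,1]<60)&(h[...,2]>90));r=cv2.minAreaRect(cv2.convexHull(np.argwhere(g)[:,::-1].astype(np.float32)));print('pad now',r)
im=np.hstack([cv2.resize(c['img'][120:215,265:355],None,fx=4.4,fy=4.4),cv2.resize(env.read_camera('scene')['img'][180:275,270:360],None,fx=4.4,fy=4.4)])
cv2.imwrite('pics/e5.png',im[...,::-1]);print(im.shape)
```

```text
[ -68.35645957 -315.22222958] [ 0.51083876 -0.31994246  0.360569  ]
pivot [282.7 203.9]
stud [292.4 144.2]
tip0 [290.7 152.5]
padcorner [212.3 120.7]
lid edge [291.8 187.5]
154 210
widths 8.59375 rel yaw -0.249875540891221 axis foot [ 20.45717674 -29.80912764] [-31.90923718 -29.58074836]
pad now ((226.16021728515625, 164.1121063232422), (43.546424865722656, 81.82858276367188), 9.637537956237793)
(418, 792, 3)
```

View pics/e5.png

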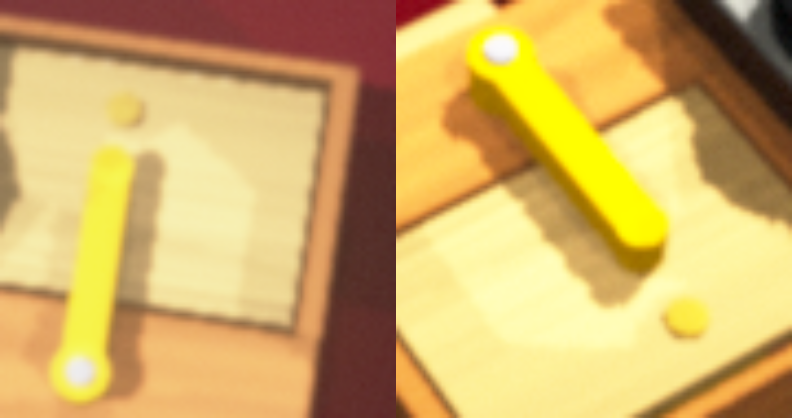

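The arm lies straight across the shut lid, from the pin at (80,371) to the tip at (113,160) in the left crop, pointing at the stud at (125,109). It measures within 0.3° of zero, the pad is unmoved, and the robot is clear.

```bash
python3 -c "
from cell import env
print(env.sign_off())"
```

```text
the job is handed in; nothing more can be done
None
```

I pushed the lid fully shut, then turned the yellow button until it points at the stud (measured within 0.3° of straight across). The footrest did not move, the robot finished clear of everything, and the job was handed in after about 10 s of robot time.

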